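Check a trolley's brake lever with the backs of the fingers

ROBOT

A 6-joint arm with a two-finger parallel gripper is mounted at the origin on the work surface. World frame = base frame: x ahead of the robot, y to its left, z up, the work surface at z = 0. Lengths are in m, angles in rad, forces in N, time in s.
With the tool pointing down it reaches from about 0.35 to 0.975 m from the base axis. Payload 17.4 kg.
Tool frame: the origin (TCP) lies where the fingers leave the gripper's body, on its centre line; the fingertips stand 73 mm ahead of it and the grasp point (between the pads) lies 54 mm ahead of it (arm.grip_depth is the distance from the TCP to the grasp point, in m); z points along the fingers, x is the direction in which the jaws open and shut, and the axes are right-handed (so a half turn about z gives the same grasp; the last joint's range is limited). The gripper opens to 85 mm and grips with 20 to 120 N. Pads are 22 mm wide; open, the fingers measure 114 mm over their backs; the gripper's body (76 mm by 85 mm) begins 54 mm behind the grasp point. The pads swing forward as they close: fully open they stand 13 mm farther back than shut.
Start: joints at [-1.276, 0.116, 1.442, -0, 1.584, -0.038], TCP at [0.221, -0.638, 0.304] pointing down, gripper open.
Joint ranges: [-2.83, 2.83], [-0.83, 2.19], [0.07, 2.5], [-1.14, 4.28], [0.01, 3], [-2.97, 2.97]. Speed limits (rad/s): [1.89, 1.89, 2.22, 3.14, 3.14, 3.14].

INTERFACE

Orientations are given as a rotation vector (axis times angle).
In Python, from station import arm gives the robot as it stands.
- The arm moves only by the tool send_rows, never from a script. Its argument "rows" is text: rows parted by semicolons, each of 6 numbers parted by spaces: the shift along the tool's x, y, z in units of 0.12 m (1.0 is 0.12 m), then the turn, a rotation vector about the tool's x, y, z in units of pi rad (1.0 is pi rad). In form: x y z rx ry rz; .... A call has 1 to 20 rows; each row shifts and turns the commanded pose from where the row before left it, along the tool's axes as they then stand; what a row does not reach is not made up. A row lasts 1/8 s, in which the tool goes at most 62.5 mm and 10.7 degrees, less where a joint would pass 70% of its speed; a pose out of reach is approached as far as the arm can. A call with a number of a shift or a turn outside -1 to 1 is refused whole. A call with a gripper value outside its range is refused whole. "gripper" is the opening, from 0 (shut) to 1 (fully open), set as the call begins (left out, the last holds). The fingers move at their own pace and stop on an object; "squeeze" is the grip in N (left out, the last holds). Time passes only in rows, so rows that do not move let the fingers close. It gives the time, the measured TCP pose, the force and the opening at its end, in the units of the state.
- arm.read_state(): the state, without advancing time (a new reading comes with each control period).
- arm.camera(name): name is "scene" or "top" or "wrist"; returns (picture, depth): 400x640x3 uint8, blue, green, red; 400x640 float32, m along the optical axis (not along the pixel's ray), 0 where there is no reading.
- arm.camera_model(name): a dict with "fx", "fy", "cx", "cy" (pixels), "R" (3x3) and "t" (3): a world point X has camera coordinates R X + t; the wrist camera has in their place "T_tool_cam" (4x4, takes a point from camera to tool coordinates, whose origin is the TCP and whose axes are the tool frame's). Camera axes: x right, y down, z forward; pixel columns grow to the right and rows downward; lengths in m; the calibration is good to about 2 mm. A picture is of the moment at which its call begins: read the wrist's pose just before it. camera_model takes no time and is no camera call.
- arm.sign_off(): hands the job in, once; it reports no verdict.
Trained networks look in the newest picture that a camera, given by its name, has taken for a name from the list of things; names that differ only in an ending like _2 or _b are one class to them, and where a whole thing is asked for, a point or a joint stands for the part that bears it (a point fixed in the world has none). Each returns a list of dicts, best first, with "p" (0 to 1); they miss things now and then, are a little off and sometimes report something else, mostly with a low value. They report only what shows in the picture. A call takes as long as a camera call.
- arm.spot_in(camera, thing): "at" ([x, y, z] in m, in world coordinates, good to about 4 mm: the middle of the surface that is visible of it).
- arm.regions_of(camera, thing): "region" (400x640 bool, what is visible of it).
- arm.tip_of(camera, thing): "at" ([x, y, z] in m, in world coordinates, good to about 4 mm: a listed point, or the origin of a listed thing).
The state is a dict: "time_s": time; "q": joint angles; "qvel": joint speeds; "joint_efforts": joint torques, N m; "tcp_pos": TCP position; "tool_rot": TCP orientation; "wrist_force": force on the tool from outside, world axes, zero at the start; "moment": the same for the moment, N m; "opening": opening from 0.0 (shut) to 1.0 (fully open).
Only numpy, scipy, OpenCV 4.12 (cv2) and the standard library are available. Lean on these libraries where they do the work, as an engineer would, in place of code of your own. Each camera call takes 0.05 s, during which the arm holds its last target.

TASK

Two trolley push-handles are clamped on the lab bench; check the brake of the one with the long lever. With the outside of the fingers, press the long lever in until it stops short of the bar, let it spring all the way out with the fingers off it, then press it in to its stop again and finish while still holding it there for a colleague to measure the gap. Only push it from its front, without pinching it, touching the bar or straining it hard against its stop, and leave the short lever and everything else on the bench where they are.

Things in the scene. Friction and masses are not known exactly. Their poses are not given: they have to be found in the camera images.
- brake_stand: Handle with the LONG lever (140 mm): steel plate 135 x 200 x 12 mm, two posts carry a level handlebar, all below 147 mm. Origin on the table under the plate; z up, y along the bar, x from lever to bar (press the lever towards +x). Lever pivot at x -60, y +85, z 120 mm. Fixed; turned up to 25 degrees either way from x pointing straight away from the robot.
- brake_lever (a joint): Long lever's turn about its upright pivot, rad: 0 = fully out (parallel to the bar, 68 mm clear of the grip), grows as it is pressed; it stops dead at 0.34, where its tip is still about 20 mm short of the grip. A spring returns it: pushing at the pad takes about 3 N at the start and 9 N at the stop.
- brake_pad (a point): Place to press: on the front face of the long lever, 110 mm from the pivot and 30 mm from the free end, half-way up the blade (z = 120 mm). At rest it is at x = -66 mm, y = -25 mm of the stand; it moves with the lever, about 37 mm towards the bar in all.
- brake_pivot (a point): On the pivot axis of the long lever, at half its height (z = 120 mm); turns with the lever: its y axis points from the free end to the pivot, x towards the bar. The bare alloy blade runs 140 mm from here along -y: 22 mm high (z = 109 to 131 mm), front face 6 mm ahead of the axis, a 4 mm rubber strip on its rear (bar side, not to be touched), a round 16 mm end. Free space below it down to the 12 mm plate.
- brake_grip (a point): Middle of the long-lever handle's rubber grip, on the bar's axis; at x = +30, y = -31, z = 120 mm of the stand. Grip 32 mm thick, from y = -106 to +44 mm. The bar goes on to a clamp at y = +85 mm, whose two arms (y = 74 to 96, z = 98 to 142 mm) reach forward to the pivot. Bar, grip and clamp are not to be touched.
- release_stand: Handle with the SHORT lever (85 mm), otherwise alike: steel plate 135 x 200 x 12 mm, two posts carry a level handlebar, all below 147 mm. Origin on the table under the plate; z up, y along the bar, x from lever to bar (press the lever towards +x). Lever pivot at x -60, y +85, z 120 mm. Fixed; turned up to 25 degrees either way from x pointing straight away from the robot.
- release_lever (a joint): Short lever's turn, rad, 0 = out; to be left alone.
- media_bottle: Clear media bottle, blue cap, 68 mm across, 150 mm high, behind the long-lever handle's bar; loose, to be left alone. Origin at its underside.
- grease_jar: Small grey jar, 38 mm across, 50 mm high, beside the free end of the long lever; loose, to be left alone. Origin at its underside.
- sample_jar: Small clear jar, 36 mm across, 55 mm high, beside the short-lever handle; loose, to be left alone. Origin at its underside.
- beaker: Clear plastic beaker, 70 mm across, 90 mm high, behind the short-lever handle; loose, to be left alone. Origin at its underside.
- castor_wheel: Trolley wheel lying flat, 76 mm across, 33 mm high; loose, to be left alone. Origin at its underside.
- spanner: Spanner, 150 mm long, lying flat; loose, to be left alone. Origin at its underside.
- gauge_block: Steel block 30 x 60 x 19 mm; loose, to be left alone. Origin at its underside.

How it is judged:
By the outcome, as a careful person would: the job done as asked, in the order asked, and still so for the second after the job is handed in, while the arm keeps its last pose, push and grip.
It also fails if it takes over 58 s, if anything falls off the work surface, if the arm or the gripper's body presses on something with over 40 N, if the wrist force passes 120 N, or if a joint passes its speed limit or range.

## Working session

There is one attempt and no reset: what is moved stays moved. The work goes in short steps, Python scripts to look and compute and a tool call to move; the robot and the scene stay as the last step left them, time stands still between calls to the robot, and variables do not carry over. Pictures are saved under pics/ and viewed, and the job is handed in when it is done.

Besides the shell and the picture viewer there is one more tool, called after "Emit:" as name(argument=value, ...) on one line, values as JSON. send_rows: Moves the arm, as the interface text tells. Its arguments: {"type":"object","properties":{"rows":{"type":"string"},"gripper":{"type":"number"},"squeeze":{"type":"number"}},"required":["rows"]}

```bash
ls; mkdir -p pics; python3 - <<'E'
from station import arm
import cv2
s=arm.read_state();print(s)
for c in ["scene","top"]:
    p,d=arm.camera(c);cv2.imwrite(f"pics/{c}0.png",p)
    for n in ["brake_stand","brake_pad","brake_pivot","brake_grip","release_stand","grease_jar","media_bottle"]:
        print(c,n,[(r["p"],[round(float(v),4) for v in r["at"]]) for r in arm.tip_of(c,n)][:3])
print(arm.read_state()["time_s"])
E
```

```text
pics
{'time_s': 0.0, 'q': array([-1.27580214e+00,  1.16486517e-01,  1.44227800e+00,  1.05791446e-05,
        1.58401372e+00, -3.77963039e-02]), 'qvel': array([-0.00022378, -0.00043597, -0.00045772, -0.00081435, -0.00104487,
       -0.00186578]), 'joint_efforts': array([ 1.58388044e-03, -7.31988287e+01, -6.32489347e+01, -4.80275207e-05,
        6.26885987e-03, -1.58897211e-05]), 'tcp_pos': array([ 0.22047332, -0.63785881,  0.30315386]), 'tool_rot': array([-2.55809679e+00,  1.82240022e+00,  1.46436716e-03]), 'wrist_force': array([ 0.55314658, -0.35856564,  0.23959193]), 'moment': array([-0.0244695 , -0.01164477, -0.01474403]), 'opening': 1.0006574192583568}
scene brake_stand [(0.81, [0.6095, -0.1824, 0.0009])]
scene brake_pad []
scene brake_pivot [(0.77, [0.5224, -0.1239, 0.1226]), (0.74, [0.5561, -0.2322, 0.1189])]
scene brake_grip [(0.6, [0.6488, -0.1973, 0.117])]
scene release_stand [(0.94, [0.5572, 0.2462, 0.001])]
scene grease_jar [(0.66, [0.665, 0.2335, 0.0016])]
scene media_bottle [(0.61, [0.7145, -0.1599, -0.0014])]
top brake_stand [(0.65, [0.6094, -0.1841, 0.0022])]
top brake_pad [(0.6, [0.5553, -0.2309, 0.1183])]
top brake_pivot [(0.67, [0.5153, -0.1298, 0.1207])]
top brake_grip [(0.72, [0.6494, -0.1988, 0.1172])]
top release_stand [(0.98, [0.5583, 0.2455, 0.0029]), (0.38, [0.6081, -0.184, 0.0016])]
top grease_jar [(0.55, [0.63, -0.3119, -0.0012])]
top media_bottle [(0.75, [0.7103, -0.1677, 0.0006]), (0.73, [0.6076, -0.182, 0.002])]
0.8
```

View pics/scene0.png

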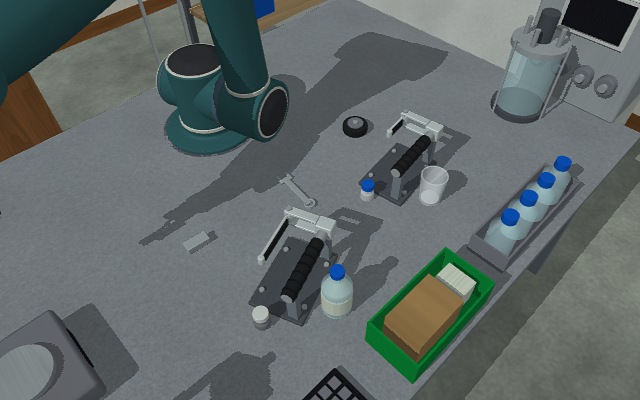

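View pics/top0.png

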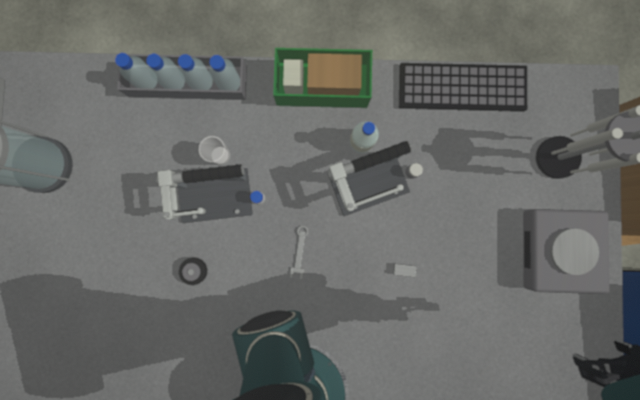

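The top picture shows the long lever on the right-hand stand, running from the pivot at about (345,207) to the free end at about (402,187). The grey jar is at (416,170) and the bottle at (365,135). The short lever is the left-hand stand at about (200,190). Next I'll refine the stand pose with depth.

```bash
cat > h.py <<'E'
import numpy as np, cv2
from station import arm
def cloud(c):
    p,d=arm.camera(c); m=arm.camera_model(c)
    v,u=np.indices(d.shape); X=np.stack([(u-m["cx"])/m["fx"]*d,(v-m["cy"])/m["fy"]*d,d],-1)
    if "R" in m: W=(X-np.array(m["t"]))@np.array(m["R"])
    else:
        s=arm._s; from scipy.spatial.transform import Rotation as Ro
        T=np.array(m["T_tool_cam"]); W=(X@T[:3,:3].T+T[:3,3])@Ro.from_rotvec(s["tool_rot"]).as_matrix().T+s["tcp_pos"]
    W[d==0]=np.nan
    return p,W
E
python3 - <<'E'
from h import *
ref=np.array([[.6095,-.1832]])
# Kabsch from network points
L=np.array([[0,0],[-.060,.085],[-.066,-.025],[.03,-.031]]);W=np.array([[.6092,-.1832],[.5153,-.1298],[.5553,-.2309],[.6491,-.198]])
a=L-L.mean(0);b=W-W.mean(0)
yaw=np.arctan2((a[:,0]*b[:,1]-a[:,1]*b[:,0]).sum(),(a*b).sum())
R=np.array([[np.cos(yaw),-np.sin(yaw)],[np.sin(yaw),np.cos(yaw)]]);t=W.mean(0)-R@L.mean(0)
print("net",np.degrees(yaw),t,W-(L@R.T+t))
for c in ["scene","top"]:
    p,Wd=cloud(c); P=Wd.reshape(-1,3)
    l=(P[:,:2]-t)@R
    m=(P[:,2]>.1)&(P[:,2]<.15)&(np.abs(l[:,0]+.06)<.03)&(l[:,1]>-.07)&(l[:,1]<.07)
    q=l[m];z=P[m,2]
    print(c,m.sum(),"z",np.percentile(z,[5,50,95]))
    tp=q[z>.126]; 
    if len(tp)>5:
        print("blade top x-y fit",np.polyfit(tp[:,1],tp[:,0],1),len(tp),tp[:,1].min(),tp[:,1].max(), np.percentile(tp[:,0],[2,50,98]))
    # bar
    m=(P[:,2]>.128)&(P[:,2]<.145)&(np.abs(l[:,0]-.03)<.02)&(l[:,1]>-.1)&(l[:,1]<.04)
    q=l[m]; print("bar",m.sum(),np.polyfit(q[:,1],q[:,0],1))
    # plate
    m=(P[:,2]>.008)&(P[:,2]<.017)&(np.abs(l[:,0])<.1)&(np.abs(l[:,1])<.13)
    r=cv2.minAreaRect(P[m,:2].astype(np.float32)*1000); print("plate",r, np.percentile(P[m,2],50))
E
```

```text
net 24.382282652694077 [ 0.60707744 -0.18217064] [[ 2.12256204e-03 -1.02936491e-03]
 [-2.03881811e-03 -2.78962326e-04]
 [-1.98445828e-03  1.28722408e-03]
 [ 1.90071435e-03  2.11031562e-05]]
scene 432 z [0.11290559 0.12867561 0.13275238]
blade top x-y fit [ 0.04725894 -0.05826625] 277 -0.05246419092977437 0.06922417183828575 [-0.06663433 -0.0579293  -0.05103181]
bar 758 [0.04538025 0.03264319]
plate ((623.2132568359375, -192.3927764892578), (180.10452270507812, 230.01914978027344), 21.697416305541992) 0.012108495327188877
top 247 z [0.12787623 0.13111791 0.13423369]
blade top x-y fit [ 0.04723079 -0.06272955] 239 -0.05208812536654856 0.06950296667416993 [-0.06967865 -0.06238984 -0.05513256]
bar 636 [0.04005633 0.02674478]
plate ((616.7904663085938, -188.51512145996094), (177.4340362548828, 227.0249786376953), 21.812347412109375) 0.01288854975717914
```

```bash
cat >> h.py <<'E'
from scipy.spatial.transform import Rotation as Ro
YAW=np.radians(21.75)
def Rz(a): return np.array([[np.cos(a),-np.sin(a)],[np.sin(a),np.cos(a)]])
_L=np.array([[0,0],[-.060,.085],[-.066,-.025],[.03,-.031]]);_W=np.array([[.6092,-.1832],[.5153,-.1298],[.5553,-.2309],[.6491,-.198]])
T0=_W.mean(0)-Rz(YAW)@_L.mean(0)
def s2w(l): return T0+Rz(YAW)@np.array(l)
def down(yaw): # tool x at angle yaw, z down
    x=np.array([np.cos(yaw),np.sin(yaw),0]);z=np.array([0,0,-1.]);return np.stack([x,np.cross(z,x),z],1)
def delta(pos,R):
    s=arm.read_state(); A=Ro.from_rotvec(s["tool_rot"]).as_matrix()
    return A.T@(np.array(pos)-s["tcp_pos"])/.12, Ro.from_matrix(A.T@R).as_rotvec()/np.pi
E
python3 - <<'E'
from h import *
print(T0,s2w([-.066,-.025]),s2w([-.06,.085]))
p=s2w([-.066-.0145-.03,-.025]);print(p)
d,r=delta([*p,.30],down(YAW));print("shift",d.round(3),"rot",r.round(4))
E
```

```text
[ 0.60720297 -0.18331549] [ 0.55516548 -0.23099252] [ 0.51997702 -0.12660013]
[ 0.51383345 -0.24748233]
shift [-2.277 -3.373  0.032] rot [-0.      0.     -0.5149]
```

Emit:
send_rows(rows="-0.1 -0.15 0 0 0 0;-0.2 -0.3 0 0 0 0;-0.24 -0.355 0 0 0 0;-0.24 -0.355 0 0 0 0;-0.24 -0.355 0 0 0 0;-0.24 -0.355 0 0 0 0;-0.24 -0.355 0 0 0 0;-0.24 -0.355 0 0 0 0;-0.24 -0.355 0 0 0 0;-0.2 -0.3 0 0 0 0;-0.1 -0.14 0 0 0 0", gripper=0, squeeze=60)

```text
time_s: 2.28
tcp_pos: [0.5147, -0.2447, 0.304]
tool_rot: [-2.56, 1.82, -0.0]
wrist_force: [-0.8, 1.3, 0.5]
opening: 0.001
```

Emit:
send_rows(rows="0 0 0 0 0 -0.0515;0 0 0 0 0 -0.0515;0 0 0 0 0 -0.0515;0 0 0 0 0 -0.0515;0 0 0 0 0 -0.0515;0 0 0 0 0 -0.0515;0 0 0 0 0 -0.0515;0 0 0 0 0 -0.0515;0 0 0 0 0 -0.0515;0 0 0 0 0 -0.0515;0 0 0 0 0 0;0 0 0 0 0 0")

```text
time_s: 3.78
tcp_pos: [0.5137, -0.2471, 0.3039]
tool_rot: [3.086, 0.587, -0.0]
wrist_force: [-0.2, 0.3, 0.8]
opening: -0.001
```

```bash
python3 - <<'E'
from h import *
s=arm.read_state(); arm._s=s
print(s["time_s"],s["tcp_pos"],s["wrist_force"],s["opening"],s["q"])
p,W=cloud("wrist"); cv2.imwrite("pics/wrist1.png",p)
P=W.reshape(-1,3); l=(P[:,:2]-T0)@Rz(YAW)
m=(P[:,2]>.122)&(P[:,2]<.14)&(np.abs(l[:,0]+.06)<.03)&(l[:,1]>-.05)&(l[:,1]<.07)
q=l[m];print(m.sum())
if m.sum(): 
  print(np.polyfit(q[:,1],q[:,0],1),np.percentile(q[:,0],[2,10,50,90,98]),np.percentile(P[m,2],[5,50,95]))
m=(P[:,2]>.122)&(P[:,2]<.14)&(np.abs(l[:,0]+.06)<.03); print("y ext",l[m,1].min() if m.any() else 0)
for n in ["brake_pad","brake_pivot","brake_grip"]:
    print(n,[(r["p"],(Rz(YAW).T@(np.array(r["at"][:2])-T0)).round(4),r["at"][2]) for r in arm.tip_of("wrist",n)][:2])
d,r=delta([*s2w([-.066-.0145-.03,-.025]),.174],down(YAW));print("shift",d.round(3),"rot",r.round(4))
E
```

```text
3.775 [ 0.51371885 -0.24711463  0.30393639] [-0.22349819  0.31593963  0.75718027] -0.0012026549118629834 [-4.93076325e-01 -1.12958140e-01  1.67076170e+00 -7.32307895e-05
  1.58376543e+00 -8.69053754e-01]
3112
[ 0.00081529 -0.05988378] [-0.06534986 -0.06495882 -0.06010462 -0.05451625 -0.05338617] [0.12564934 0.12962605 0.13115825]
y ext -0.05319470180973262
brake_pad [(0.58, array([-0.0617, -0.0315]), 0.1214)]
brake_pivot [(0.74, array([-0.0609,  0.0875]), 0.1203), (0.71, array([ 0.0284, -0.0263]), 0.1217)]
brake_grip [(0.98, array([ 0.0296, -0.0298]), 0.1167)]
shift [-0.002  0.003  1.083] rot [ 0.      0.     -0.0004]
```

View pics/wrist1.png

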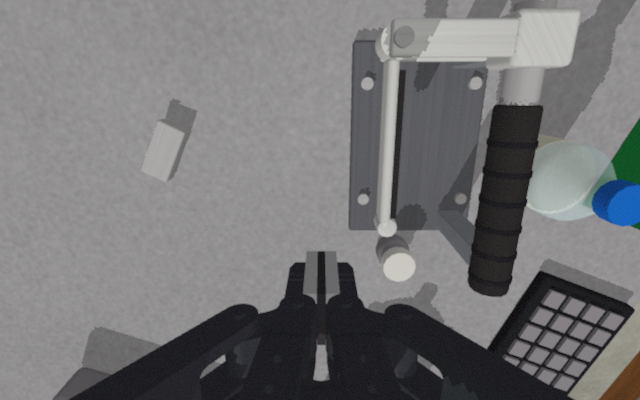

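The wrist picture shows the lever running from (390,60) to (385,228), fully out and parallel to the bar. The jar is at (398,265) and the shut fingers end at about (320,255). Next I'll check the finger outline against tool z.

```bash
python3 - <<'E'
from h import *
p,d=arm.camera("wrist"); m=arm.camera_model("wrist"); T=np.array(m["T_tool_cam"])
v,u=np.indices(d.shape); X=np.stack([(u-m["cx"])/m["fx"]*d,(v-m["cy"])/m["fy"]*d,d],-1)
P=(X@T[:3,:3].T+T[:3,3])[d>0]
P=P[(np.abs(P[:,0])<.08)&(np.abs(P[:,1])<.06)&(P[:,2]<.1)]
for z in np.arange(-.03,.09,.006):
    q=P[(P[:,2]>=z)&(P[:,2]<z+.006)]
    if len(q): print(round(z,3),len(q),"x",q[:,0].min().round(4),q[:,0].max().round(4),"y",q[:,1].min().round(4),q[:,1].max().round(4))
print(T.round(3))
E
```

```text
-0.018 636 x -0.0171 0.0187 y -0.0196 -0.0165
-0.012 4503 x -0.0585 0.0595 y -0.0196 -0.0096
-0.006 6337 x -0.0563 0.0575 y -0.0194 -0.0029
-0.0 5403 x -0.0511 0.0523 y -0.019 0.002
0.006 3566 x -0.046 0.0479 y -0.0185 0.0092
0.012 5739 x -0.0413 0.0434 y -0.014 0.0099
0.018 3368 x -0.0371 0.038 y -0.0157 0.0109
0.024 1964 x -0.0323 0.0339 y -0.0154 0.0113
0.03 844 x -0.0198 0.0222 y -0.0147 0.0098
0.036 479 x -0.0128 0.0143 y -0.013 0.0106
0.042 587 x -0.013 0.0144 y -0.0127 -0.0069
0.048 518 x -0.0129 0.0142 y -0.0129 -0.0066
0.054 457 x -0.0129 0.0143 y -0.0125 -0.0067
0.06 381 x -0.0129 0.0142 y -0.0125 -0.0069
0.066 107 x -0.0115 0.0125 y -0.0122 -0.0071
[[ 1.     0.     0.001  0.001]
 [-0.     0.95   0.312 -0.081]
 [-0.001 -0.312  0.95  -0.07 ]
 [ 0.     0.     0.     1.   ]]
```

Emit:
send_rows(rows="0 0 0.15 0 0 0;0 0 0.2 0 0 0;0 0 0.2 0 0 0;0 0 0.2 0 0 0;0 0 0.2 0 0 0;0 0 0.13 0 0 0;0.1 0 0 0 0 0;0.07 0 0 0 0 0;0 0 0 0 0 0;0 0 0 0 0 0")

```text
time_s: 5.28
tcp_pos: [0.533, -0.2395, 0.1748]
tool_rot: [3.085, 0.594, 0.001]
wrist_force: [-0.7, 0.7, 0.0]
opening: -0.003
```

```bash
python3 - <<'E'
from h import *
s=arm.read_state(); arm._s=s
print(s["time_s"],s["tcp_pos"],s["wrist_force"],(Rz(YAW).T@(s["tcp_pos"][:2]-T0)).round(4))
p,W=cloud("wrist"); cv2.imwrite("pics/wrist2.png",p)
p,W=cloud("scene"); cv2.imwrite("pics/scene2.png",p)
E
```

```text
5.275 [ 0.53302789 -0.23950703  0.17476311] [-0.70493616  0.74168535  0.01863772] [-0.0897 -0.0247]
```

View pics/wrist2.png

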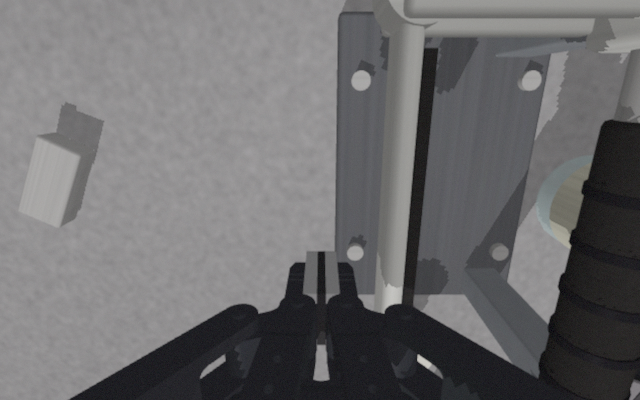

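View pics/scene2.png

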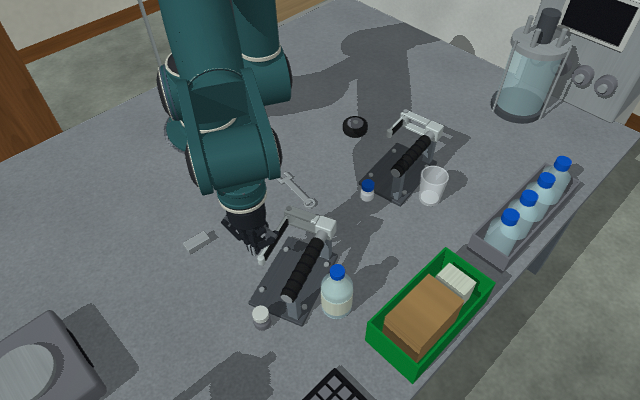

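The shut fingers at (320,260) are in front of the blade at (400,200), about 10 mm clear. The grip is well off to the right at (600,250). I'll close in.

Emit:
send_rows(rows="0.03 0 0 0 0 0;0.03 0 0 0 0 0;0 0 0 0 0 0;0 0 0 0 0 0")

```text
time_s: 5.88
tcp_pos: [0.5395, -0.2368, 0.1743]
tool_rot: [-3.085, -0.593, 0.0]
wrist_force: [0.4, 0.2, 0.6]
opening: 0.0
```

Emit:
send_rows(rows="0.01 0 0 0 0 0;0.01 0 0 0 0 0;0 0 0 0 0 0;0 0 0 0 0 0")

```text
time_s: 6.38
tcp_pos: [0.5418, -0.236, 0.1743]
tool_rot: [-3.085, -0.593, 0.0]
wrist_force: [-0.0, 0.7, 0.1]
opening: -0.002
```

Emit:
send_rows(rows="0.01 0 0 0 0 0;0.01 0 0 0 0 0;0 0 0 0 0 0;0 0 0 0 0 0")

```text
time_s: 6.88
tcp_pos: [0.5439, -0.2351, 0.1742]
tool_rot: [3.085, 0.593, -0.0]
wrist_force: [-2.3, -1.8, 0.3]
opening: -0.001
```

```bash
cat > st.py <<'E'
from h import *
s=arm.read_state(); R=Ro.from_rotvec(s["tool_rot"]).as_matrix()
print(s["time_s"],"stand",(Rz(YAW).T@(s["tcp_pos"][:2]-T0)*1000).round(2),"z",s["tcp_pos"][2],"Ftool",(R.T@s["wrist_force"]).round(2),"yaw rel deg",np.degrees(np.arctan2(R[1,0],R[0,0])-YAW))
pv=(R.T@(np.array([*s2w([-.06,.085]),.12])-s["tcp_pos"]))*1000
print("pivot in tool mm",pv.round(2), "lever theta if flush",np.degrees(np.arctan2(0,1)))
# theta from tool pose assuming back face contact at x=13.7
E
python3 st.py
```

```text
6.875 stand [-77.97 -24.69] z 0.1742388313599159 Ftool [-2.84  0.83 -0.31] yaw rel deg 0.014265685642016402
pivot in tool mm [  18.01 -109.69   54.24] lever theta if flush 0.0
```

Contact shows at about 3 N, as expected. Now I'll follow the pivot arc.

Emit:
send_rows(rows="0.0313 0.0046 0 0 0 -0.0108;0.0313 0.0046 0 0 0 -0.0108;0.0313 0.0046 0 0 0 -0.0108;0.0313 0.0046 0 0 0 -0.0108;0 0 0 0 0 0;0 0 0 0 0 0")

```text
time_s: 7.62
tcp_pos: [0.5586, -0.2308, 0.1743]
tool_rot: [3.037, 0.802, -0.0]
wrist_force: [-3.8, -3.1, 0.5]
opening: -0.001
```

```bash
python3 st.py
```

```text
7.625 stand [-62.7  -26.11] z 0.1742660815535509 Ftool [-4.84  0.84 -0.48] yaw rel deg 7.825481327303262
pivot in tool mm [  17.82 -109.7    54.26] lever theta if flush 0.0
```

Emit:
send_rows(rows="0.0313 0.0046 0 0 0 -0.0108;0.0313 0.0046 0 0 0 -0.0108;0.0313 0.0046 0 0 0 -0.0108;0.0313 0.0046 0 0 0 -0.0108;0 0 0 0 0 0;0 0 0 0 0 0")

```text
time_s: 8.38
tcp_pos: [0.5723, -0.2248, 0.1742]
tool_rot: [2.976, 1.006, -0.001]
wrist_force: [-6.0, -4.9, 0.9]
opening: -0.0
```

```bash
python3 st.py
```

```text
8.375 stand [-47.77 -25.56] z 0.17424878971506214 Ftool [-7.76  0.25 -0.86] yaw rel deg 15.594559340605441
pivot in tool mm [  17.98 -109.77   54.25] lever theta if flush 0.0
```

Emit:
send_rows(rows="0.022 0.0033 0 0 0 -0.0076;0.022 0.0033 0 0 0 -0.0076;0 0 0 0 0 0;0 0 0 0 0 0")

```text
time_s: 8.88
tcp_pos: [0.5769, -0.2222, 0.1743]
tool_rot: [2.951, 1.076, -0.001]
wrist_force: [-6.7, -4.6, 1.2]
opening: -0.0
```

```bash
python3 st.py
```

```text
8.875 stand [-42.53 -24.88] z 0.17430530329536958 Ftool [-8.1  -0.79 -1.22] yaw rel deg 18.328171342385346
pivot in tool mm [  18.02 -109.8    54.3 ] lever theta if flush 0.0
```

Emit:
send_rows(rows="0.0092 0.0014 0 0 0 -0.0032;0 0 0 0 0 0;0 0 0 0 0 0")

```text
time_s: 9.25
tcp_pos: [0.5778, -0.2217, 0.1743]
tool_rot: [2.946, 1.091, -0.002]
wrist_force: [-6.9, -5.9, 1.5]
opening: 0.005
```

```bash
python3 st.py
```

```text
9.25 stand [-41.54 -24.76] z 0.17427780573521878 Ftool [-9.14 -0.01 -1.52] yaw rel deg 18.897430009077418
pivot in tool mm [  18.14 -109.81   54.27] lever theta if flush 0.0
```

Emit:
send_rows(rows="0.006 0.001 0 0 0 -0.0018;0 0 0 0 0 0;0 0 0 0 0 0")

```text
time_s: 9.62
tcp_pos: [0.5781, -0.2216, 0.1742]
tool_rot: [2.943, 1.099, -0.003]
wrist_force: [-11.6, -7.8, 1.9]
opening: -0.002
```

Emit:
send_rows(rows="0.005 0 0 0 0 -0.0014;0 0 0 0 0 0;0 0 0 0 0 0")

```text
time_s: 10.0
tcp_pos: [0.5783, -0.2215, 0.1743]
tool_rot: [2.94, 1.105, -0.004]
wrist_force: [-13.6, -10.6, 4.3]
opening: -0.0
```

```bash
python3 st.py
```

```text
10.0 stand [-40.95 -24.73] z 0.17428215723902252 Ftool [-17.22  -1.03  -4.27] yaw rel deg 19.45194025411704
pivot in tool mm [  18.72 -109.79   54.27] lever theta if flush 0.0
```

The stop is reached: force rose to 14 and then 17 N with almost no further travel. Picture for the record, then release by reversing the arc and backing well clear.

```bash
python3 - <<'E'
from h import *
p,d=arm.camera("wrist"); cv2.imwrite("pics/wrist3.png",p)
E
```

```text
(no output)
```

View pics/wrist3.png

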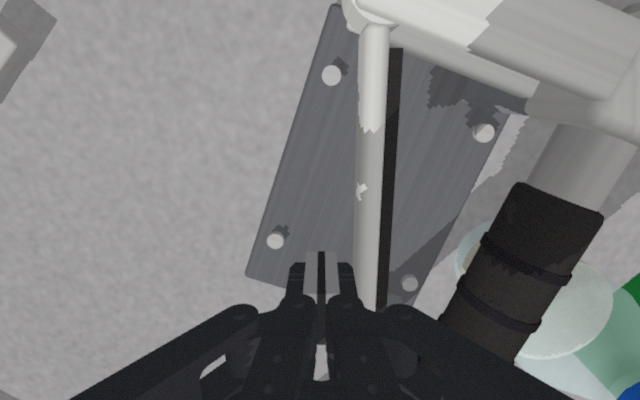

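Emit:
send_rows(rows="-0.0313 0 0 0 0 0.0108;-0.0313 -0.0046 0 0 0 0.0108;-0.0313 -0.0046 0 0 0 0.0108;-0.0313 -0.0046 0 0 0 0.0108;-0.0313 -0.0046 0 0 0 0.0108;-0.0313 -0.0046 0 0 0 0.0108;-0.0313 -0.0046 0 0 0 0.0108;-0.0313 -0.0046 0 0 0 0.0108;-0.0313 -0.0046 0 0 0 0.0108;-0.0313 -0.0046 0 0 0 0.0108;-0.06 0 0 0 0 0;-0.1 0 0 0 0 0;0 0 0 0 0 0;0 0 0 0 0 0;0 0 0 0 0 0")

```text
time_s: 11.92
tcp_pos: [0.5273, -0.2435, 0.1744]
tool_rot: [3.085, 0.593, 0.0]
wrist_force: [0.5, 0.4, 0.6]
opening: 0.002
```

```bash
python3 st.py; python3 - <<'E'
from h import *
s=arm.read_state(); arm._s=s
p,W=cloud("wrist"); cv2.imwrite("pics/wrist4.png",p)
P=W.reshape(-1,3); l=(P[:,:2]-T0)@Rz(YAW)
m=(P[:,2]>.122)&(P[:,2]<.14)&(np.abs(l[:,0]+.06)<.03)&(l[:,1]>-.0)&(l[:,1]<.06)
q=l[m];print(m.sum(),np.polyfit(q[:,1],q[:,0],1),np.percentile(q[:,0],[2,50,98]))
E
```

```text
11.925 stand [-96.54 -26.32] z 0.174359426438702 Ftool [ 0.56 -0.2  -0.65] yaw rel deg 0.027799830044895963
pivot in tool mm [  36.58 -111.31   54.36] lever theta if flush 0.0
7175 [ 0.00035841 -0.05996157] [-0.06521642 -0.06034252 -0.05336546]
```

View pics/wrist4.png

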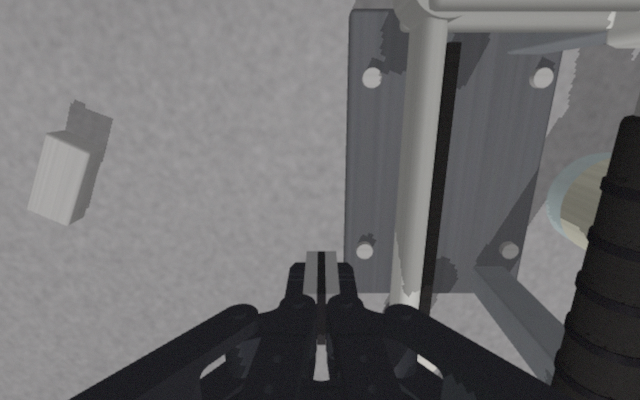

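Picture 3 showed the blade tilted against the fingers, with the rubber strip clear of the grip. Picture 4 shows the blade at (415,200) parallel to the bar again. The depth fit gives a slope of 0.0004 rad with the front at -65 mm, so it is fully out, and the fingers are clear at (320,260). Now the second press.

Emit:
send_rows(rows="0.07 -0.013 0 0 0 0;0.05 0 0 0 0 0;0.02 0 0 0 0 0;0.014 0 0 0 0 0;0 0 0 0 0 0;0 0 0 0 0 0")

```text
time_s: 12.72
tcp_pos: [0.5436, -0.2353, 0.1742]
tool_rot: [-3.085, -0.593, 0.0]
wrist_force: [-3.2, 0.2, 0.4]
opening: -0.001
```

```bash
python3 st.py
```

```text
12.725 stand [-78.38 -24.71] z 0.1742322790163025 Ftool [-2.92 -1.35 -0.41] yaw rel deg 0.013587662526473717
pivot in tool mm [  18.41 -109.7    54.25] lever theta if flush 0.0
```

Emit:
send_rows(rows="0.0313 0.0046 0 0 0 -0.0108;0.0313 0.0046 0 0 0 -0.0108;0.0313 0.0046 0 0 0 -0.0108;0.0313 0.0046 0 0 0 -0.0108;0.0313 0.0046 0 0 0 -0.0108;0.0313 0.0046 0 0 0 -0.0108;0.0313 0.0046 0 0 0 -0.0108;0.0313 0.0046 0 0 0 -0.0108;0 0 0 0 0 0;0 0 0 0 0 0")

```text
time_s: 13.98
tcp_pos: [0.5721, -0.2249, 0.1742]
tool_rot: [2.976, 1.007, -0.001]
wrist_force: [-7.9, -2.9, 0.4]
opening: -0.001
```

```bash
python3 st.py
```

```text
13.975 stand [-48.04 -25.64] z 0.17420043453780948 Ftool [-8.08 -2.5  -0.36] yaw rel deg 15.645414215968694
pivot in tool mm [  18.37 -109.76   54.21] lever theta if flush 0.0
```

Emit:
send_rows(rows="0.024 0.0033 0 0 0 -0.0076;0.022 0.0033 0 0 0 -0.0076;0.0092 0.0014 0 0 0 -0.0032;0 0 0 0 0 0;0 0 0 0 0 0")

```text
time_s: 14.6
tcp_pos: [0.5778, -0.2218, 0.1742]
tool_rot: [2.945, 1.092, -0.002]
wrist_force: [-7.8, -4.1, 1.4]
opening: -0.001
```

Emit:
send_rows(rows="0.007 0.001 0 0 0 -0.0018;0 0 0 0 0 0;0 0 0 0 0 0")

```text
time_s: 14.98
tcp_pos: [0.5781, -0.2216, 0.1742]
tool_rot: [2.942, 1.1, -0.004]
wrist_force: [-12.8, -6.2, 2.4]
opening: -0.001
```

```bash
python3 st.py
```

```text
14.975 stand [-41.21 -24.76] z 0.17417809270275547 Ftool [-13.68  -3.72  -2.35] yaw rel deg 19.258897559121365
pivot in tool mm [  18.59 -109.79   54.2 ] lever theta if flush 0.0
```

Emit:
send_rows(rows="0.004 0 0 0 0 -0.001;0 0 0 0 0 0;0 0 0 0 0 0;0 0 0 0 0 0")

```text
time_s: 15.48
tcp_pos: [0.5783, -0.2215, 0.1742]
tool_rot: [2.94, 1.105, -0.004]
wrist_force: [-14.0, -9.0, 2.8]
opening: -0.001
```

```bash
python3 st.py; python3 - <<'E'
from h import *
s=arm.read_state(); arm._s=s
p,W=cloud("wrist"); cv2.imwrite("pics/wrist5.png",p)
P=W.reshape(-1,3); l=(P[:,:2]-T0)@Rz(YAW)
for a in (.34,):
    q=(l-np.array([-.06,.085]))@Rz(a)
    m=(P[:,2]>.126)&(P[:,2]<.136)&(np.abs(q[:,0])<.012)&(q[:,1]<-.02)&(q[:,1]>-.085)
    f=np.polyfit(q[m,1],q[m,0],1);print(m.sum(),"theta",a-np.arctan(f[0]),f)
p,W=cloud("scene"); cv2.imwrite("pics/scene5.png",p)
for n in ["media_bottle","grease_jar"]: print(n,[(r["p"],r["at"]) for r in arm.tip_of("top",n)][:1],[(r["p"],r["at"]) for r in arm.tip_of("scene",n)][:1])
E
python3 st.py
```

```text
15.475 stand [-40.98 -24.75] z 0.17418606361884365 Ftool [-16.48  -2.46  -2.72] yaw rel deg 19.43169110202648
pivot in tool mm [  18.73 -109.79   54.2 ] lever theta if flush 0.0
7050 theta 0.34411196956801493 [-0.00411199  0.00095276]
media_bottle [(0.88, [0.7095, -0.1681, 0.0007])] [(0.71, [0.7146, -0.1598, -0.0018])]
grease_jar [(0.48, [0.6276, -0.3098, -0.0028])] [(0.6, [0.624, -0.3146, 0.0007])]
15.775 stand [-40.99 -24.74] z 0.17419296342596308 Ftool [-15.72  -2.86  -3.8 ] yaw rel deg 19.431443457305217
pivot in tool mm [  18.73 -109.79   54.2 ] lever theta if flush 0.0
```

View pics/wrist5.png

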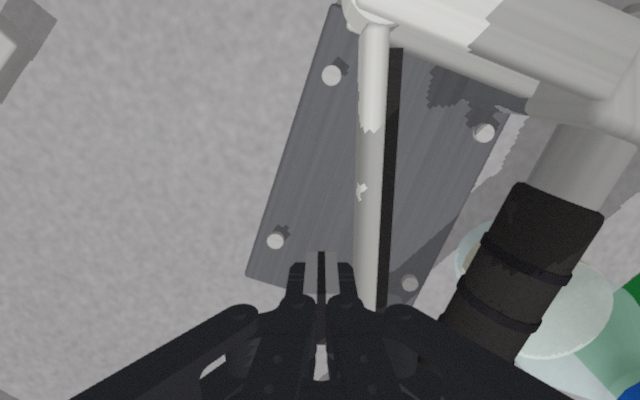

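View pics/scene5.png

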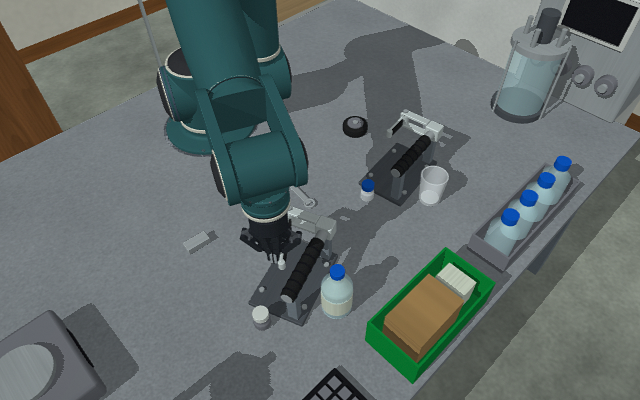

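The blade at (370,180) in the wrist picture is in at its stop: depth gives 0.344 rad and the push is about 16 N, steady. The fingers are only on its front, with the bar at (520,260) clear. In the scene picture the bottle (337,290), the jar (261,317) and the rest are unmoved. Handing in.

```bash
python3 -c "
from station import arm
print(arm.sign_off())"
```

```text
the job is handed in; nothing more can be done
None
```

The long lever was pressed to its stop, let out fully, then pressed to its stop again. I handed the job in with the shut fingers still holding it there.

- **First press:** the backs of the fingers pushed on the pad. The force was about 3 N at contact and 9 N just before the stop, then rose to 17 N with almost no further travel.
- **Release:** the fingers backed about 18 mm off, and the depth picture showed the lever parallel to the bar again (slope 0.0004 rad).
- **Second press, held:** the depth picture gives a lever angle of about 0.344 rad, against a stop at 0.34. The push is steady at about 16 N, roughly 7 N more than the spring needs.
- **Surroundings:** the bar and grip were clear of the fingers in the pictures. The bottle, jar, short lever and other items looked unmoved. The bottle's and jar's final positions matched the first ones from the overhead camera to within about 4 mm.
- **Disagreements:** the first network points gave the stand's turn as 24.4°, while depth gave 21.7°. I used the depth value, and the wrist camera confirmed it. The scene camera's first report of the grease jar was far from where it really stood, so I ignored it.
- **Time:** about 16 s of the 58 s allowed.

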